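# Find and release the lamp key that was left on

### The job

Before closing up the studio: one of the four identical keys on the lamp unit was left on: it is latched, about 3 mm lower than the other three. Feel along the whole row from left to right, tapping every key with the fingertips, so lightly that no raised key latches and the latched one stays down; then go back to the latched key and press it fully in and let go, so that it springs up and all four keys stand up. Leave no other key latched, and do not lift or shift anything that lies round the unit.

Things in the scene. Friction and masses are not known exactly. Their poses are not given: they have to be found in the camera images.
- lamp_unit: dark grey lamp supply unit, 160 mm (x) by 226 mm (y), panel 48 mm high, fixed; origin: centre of its underside; x to the back, y to the left along the row, z up. Key centres at x = -40 mm, y = +67.5, +22.5, -22.5, -67.5 mm; 1 to 4 dots on the panel in front of the keys count from the left. Four round black outlets, 10 mm high, stand in a row at x = +36 mm.
- key_p_top (a point): centre of the top face of one of four identical off-white key caps, 28 mm along the row, 34 mm across it, in a black bezel that stands 3 mm above the panel. The letter tells nothing of its place in the row: go by position. Top 60 mm above the table when up, 56.7 mm latched, 52 mm fully pressed; the point moves with the cap.
- key_p (a joint): how far this key is down, m: 0 up, 0.0033 latched, 0.008 end stop. Spring key: when up, it yields from 2.5 N (4 N at 1.5 mm, 5.5 N at 2.5 mm, not more until the stop) and latches if pushed past 5.9 mm and let go. When latched, it stays put below 4 N; pushed past 6 mm (6 N; 10 N reaches the stop) and let go, it springs up to 0.
- key_q_top (a point): centre of the top face of one of four identical off-white key caps, 28 mm along the row, 34 mm across it, in a black bezel that stands 3 mm above the panel. The letter tells nothing of its place in the row: go by position. Top 60 mm above the table when up, 56.7 mm latched, 52 mm fully pressed; the point moves with the cap.
- key_q (a joint): how far this key is down, m: 0 up, 0.0033 latched, 0.008 end stop. Spring key: when up, it yields from 2.5 N (4 N at 1.5 mm, 5.5 N at 2.5 mm, not more until the stop) and latches if pushed past 5.9 mm and let go. When latched, it stays put below 4 N; pushed past 6 mm (6 N; 10 N reaches the stop) and let go, it springs up to 0.
- key_r_top (a point): centre of the top face of one of four identical off-white key caps, 28 mm along the row, 34 mm across it, in a black bezel that stands 3 mm above the panel. The letter tells nothing of its place in the row: go by position. Top 60 mm above the table when up, 56.7 mm latched, 52 mm fully pressed; the point moves with the cap.
- key_r (a joint): how far this key is down, m: 0 up, 0.0033 latched, 0.008 end stop. Spring key: when up, it yields from 2.5 N (4 N at 1.5 mm, 5.5 N at 2.5 mm, not more until the stop) and latches if pushed past 5.9 mm and let go. When latched, it stays put below 4 N; pushed past 6 mm (6 N; 10 N reaches the stop) and let go, it springs up to 0.
- key_s_top (a point): centre of the top face of one of four identical off-white key caps, 28 mm along the row, 34 mm across it, in a black bezel that stands 3 mm above the panel. The letter tells nothing of its place in the row: go by position. Top 60 mm above the table when up, 56.7 mm latched, 52 mm fully pressed; the point moves with the cap.
- key_s (a joint): how far this key is down, m: 0 up, 0.0033 latched, 0.008 end stop. Spring key: when up, it yields from 2.5 N (4 N at 1.5 mm, 5.5 N at 2.5 mm, not more until the stop) and latches if pushed past 5.9 mm and let go. When latched, it stays put below 4 N; pushed past 6 mm (6 N; 10 N reaches the stop) and let go, it springs up to 0.
- eraser: grey eraser, 24x42x13 mm, left of the unit; loose, to be left alone; origin at the centre of its underside
- paint_tube_2: white paint tube, 38x123x24 mm, left of the unit; loose, to be left alone; origin at the centre of its underside
- charcoal: black charcoal stick, 11x85x11 mm, right of the unit; loose, to be left alone; origin at the centre of its underside
- sanding_block: wooden sanding block, 45x75x30 mm, near the table edge right of the unit; loose, to be left alone; origin at the centre of its underside
- dipper_0: small open metal oil cup, 48x48x25 mm, close behind the unit; loose, to be left alone; origin at the centre of its underside
- pigment_jar_2: pigment jar with a green lid, 57x57x69 mm, close behind the unit; loose, to be left alone; origin at the centre of its underside

How it is judged:
On the way, in this order (a step that is already met when the one before it is completed fails the run):
1. the leftmost key of the row is touched by the fingers while the latched key is still down (((y of key_p_top in the frame of lamp_unit between 0.0525 and 0.0825 m and contact force between the fingers and key_p above 0.4 N) or (y of key_q_top in the frame of lamp_unit between 0.0525 and 0.0825 m and contact force between the fingers and key_q above 0.4 N) or (y of key_r_top in the frame of lamp_unit between 0.0525 and 0.0825 m and contact force between the fingers and key_r above 0.4 N) or (y of key_s_top in the frame of lamp_unit between 0.0525 and 0.0825 m and contact force between the fingers and key_s above 0.4 N)) and value of joint any of key_p, key_q, key_r, key_s above 0.0025 m), for 0.02 s.
2. the second key of the row is touched by the fingers while the latched key is still down (((y of key_p_top in the frame of lamp_unit between 0.0075 and 0.0375 m and contact force between the fingers and key_p above 0.4 N) or (y of key_q_top in the frame of lamp_unit between 0.0075 and 0.0375 m and contact force between the fingers and key_q above 0.4 N) or (y of key_r_top in the frame of lamp_unit between 0.0075 and 0.0375 m and contact force between the fingers and key_r above 0.4 N) or (y of key_s_top in the frame of lamp_unit between 0.0075 and 0.0375 m and contact force between the fingers and key_s above 0.4 N)) and value of joint any of key_p, key_q, key_r, key_s above 0.0025 m), for 0.02 s.
3. the third key of the row is touched by the fingers while the latched key is still down (((y of key_p_top in the frame of lamp_unit between -0.0375 and -0.0075 m and contact force between the fingers and key_p above 0.4 N) or (y of key_q_top in the frame of lamp_unit between -0.0375 and -0.0075 m and contact force between the fingers and key_q above 0.4 N) or (y of key_r_top in the frame of lamp_unit between -0.0375 and -0.0075 m and contact force between the fingers and key_r above 0.4 N) or (y of key_s_top in the frame of lamp_unit between -0.0375 and -0.0075 m and contact force between the fingers and key_s above 0.4 N)) and value of joint any of key_p, key_q, key_r, key_s above 0.0025 m), for 0.02 s.
4. the rightmost key of the row is touched by the fingers while the latched key is still down (((y of key_p_top in the frame of lamp_unit between -0.0825 and -0.0525 m and contact force between the fingers and key_p above 0.4 N) or (y of key_q_top in the frame of lamp_unit between -0.0825 and -0.0525 m and contact force between the fingers and key_q above 0.4 N) or (y of key_r_top in the frame of lamp_unit between -0.0825 and -0.0525 m and contact force between the fingers and key_r above 0.4 N) or (y of key_s_top in the frame of lamp_unit between -0.0825 and -0.0525 m and contact force between the fingers and key_s above 0.4 N)) and value of joint any of key_p, key_q, key_r, key_s above 0.0025 m), for 0.02 s.
5. the latched key is pressed past 6.2 mm of its 8 mm travel (value of joint any of key_p, key_q, key_r, key_s above 0.0062 m), for 0.02 s.
At the end, for the whole second after the job is handed in: all four keys stand up, none pressed by more than 1 mm (value of joint each of key_p, key_q, key_r, key_s below 0.001 m); the robot touches nothing.
It fails at once if a raised key is pushed in past 5.5 mm while another key is down by more than 2.5 mm (it would latch as well) ((value of joint key_p above 0.0055 m and value of joint key_q above 0.0025 m) or (value of joint key_p above 0.0055 m and value of joint key_r above 0.0025 m) or (value of joint key_p above 0.0055 m and value of joint key_s above 0.0025 m) or (value of joint key_q above 0.0055 m and value of joint key_p above 0.0025 m) or (value of joint key_q above 0.0055 m and value of joint key_r above 0.0025 m) or (value of joint key_q above 0.0055 m and value of joint key_s above 0.0025 m) or (value of joint key_r above 0.0055 m and value of joint key_p above 0.0025 m) or (value of joint key_r above 0.0055 m and value of joint key_q above 0.0025 m) or (value of joint key_r above 0.0055 m and value of joint key_s above 0.0025 m) or (value of joint key_s above 0.0055 m and value of joint key_p above 0.0025 m) or (value of joint key_s above 0.0055 m and value of joint key_q above 0.0025 m) or (value of joint key_s above 0.0055 m and value of joint key_r above 0.0025 m)).
It fails at once if one of the loose things round the unit is lifted or shifted by more than 15 mm (distance of any of eraser, paint_tube_2, charcoal, sanding_block, dipper_0, pigment_jar_2 from where it was at the start of the episode above 0.015 m).
It also fails if it takes over 48 s, if anything falls off the work surface, if the arm or the gripper's body presses on something with over 40 N, if the wrist force passes 120 N, or if a joint passes its speed limit or range.

### The arm

A 6-joint arm with a two-finger parallel gripper is mounted at the origin on a cart in front of the work surface, level with it; the furniture and walls round the work are solid. World frame = base frame: x ahead of the robot, y to its left, z up, the work surface at z = 0. Lengths are in m, angles in rad, forces in N, time in s.
With the tool pointing down it reaches from about 0.375 to 0.975 m from the base axis. Payload 3.8 kg.
Tool frame: the origin (TCP) lies where the fingers leave the gripper's body, on its centre line; the fingertips stand 73 mm ahead of it and the grasp point (between the pads) lies 54 mm ahead of it; z points along the fingers, y is the line along which they close (so a half turn about z gives the same grasp; the last joint's range is limited). The gripper opens to 85 mm and grips with 20 to 120 N. Pads are 22 mm wide; open, the fingers measure 114 mm over their backs; the gripper's body (76 mm by 85 mm) begins 54 mm behind the grasp point. The pads swing forward as they close: fully open they stand 13 mm farther back than shut.
Start: joints at [1.254, 0.264, 1.604, -0, 1.274, -0.037], TCP at [0.186, 0.649, 0.304] pointing down, gripper open.
Joint ranges: [-2.63, 2.63], [-0.94, 2.18], [0.31, 2.57], [-1.31, 4.45], [0, 2.66], [-2.55, 2.55]. Speed limits (rad/s): [2.57, 2.57, 3.14, 3.14, 3.14, 3.14].

### API

Orientations are given as a rotation vector (axis times angle).
In Python, from workcell import read_state, viewer, bot gives the robot as it stands.
- The arm moves only by the tool jog_arm, never from a script. Its argument "increments" is a list that holds one entry, the list of rows, each a list of 7 numbers: the shift along the tool's x, y, z in units of 30 mm (1.0 is 30 mm), then the turn, a rotation vector about the tool's x, y, z in units of 6 degrees (1.0 is 6 degrees), then the opening, from -1 (shut) to 1 (fully open). A call has exactly 5 rows; each row shifts and turns the commanded pose from where the row before left it, along the tool's axes as they then stand; what a row does not reach is not made up. A row lasts 1/12 s, in which the tool goes at most 41.7 mm and 7.16 degrees, less where a joint would pass 70% of its speed; a pose out of reach is approached as far as the arm can. A call is refused whole if a number of a shift passes 1 or a number of a turn 1, either way. A call with a gripper value outside its range is refused whole. The fingers move at their own pace and stop on an object; "force" is the grip in N (left out, the last holds). Time passes only in rows, so rows that do not move let the fingers close, or fill a call up. It gives the time, the measured TCP pose, the force, the opening and the grip force at its end, in the units of the state.
- read_state(): the state, without advancing time (a new reading comes with each control period).
- viewer.read_camera(name): name is "side" or "top" or "wrist"; returns (picture, depth): 400x640x3 uint8, blue, green, red; 400x640 float32, m along the optical axis (not along the pixel's ray), 0 where there is no reading.
- viewer.camera_params(name): a dict with "fx", "fy", "cx", "cy" (pixels), "R" (3x3) and "t" (3): a world point X has camera coordinates R X + t; the wrist camera has in their place "hand_eye" (4x4, takes a point from camera to tool coordinates, whose origin is the TCP and whose axes are the flange's). Camera axes: x right, y down, z forward; pixel columns grow to the right and rows downward; lengths in m; the calibration is good to about 2 mm. A picture is of the moment at which its call begins: read the wrist's pose just before it. camera_params takes no time and is no camera call.
- bot.finish_job(): hands the job in; it is judged then, once.
The state is a dict: "time": time; "q": joint angles; "joint_vel": joint speeds; "joint_torque": joint torques, N m; "tool_pos": TCP position; "tcp_rot": TCP orientation; "wrist_force": force on the tool from outside, world axes, zero at the start; "torque": the same for the moment, N m; "width": opening from 0.0 (shut) to 1.0 (fully open); "grip_force": force on a finger pad.
Only numpy, scipy, OpenCV 4.12 (cv2) and the standard library are available. Lean on these libraries where they do the work, as an engineer would, in place of code of your own. Each camera call takes 0.05 s, during which the arm holds its last target. There are 200 camera calls.

## Working session

There is one attempt and no reset: what is moved stays moved. The work goes in short steps, Python scripts to look and compute and a tool call to move; the robot and the scene stay as the last step left them, time stands still between calls to the robot, and variables do not carry over. Pictures are saved under pics/ and viewed, at most 10 in all, crops included, and the job is handed in when it is done.

Besides the shell and the picture viewer there is one more tool, called after "Call:" as name(argument=value, ...), one argument or row to a line, values as JSON. jog_arm: Moves the arm, as the interface text tells. Its arguments: {"type":"object","properties":{"increments":{"type":"array","items":{"type":"array","items":{"type":"array","items":{"type":"number"}}}},"force":{"type":"number"}},"required":["increments"]}

```bash
ls; mkdir -p pics; python3 - <<'E'
from workcell import read_state, viewer, bot
import cv2, numpy as np
s=read_state(); print(s)
for n in ("top","side"):
    p,d=viewer.read_camera(n); cv2.imwrite(f"pics/{n}1.png",p); np.save(f"pics/{n}1.npy",d)
    print(n,viewer.camera_params(n))
print(viewer.camera_params("wrist"))
E
```

```text
pics
{'time': 0.0, 'q': array([ 1.25409304e+00,  2.64786316e-01,  1.60536186e+00, -1.82063775e-05,
        1.27370573e+00, -3.69033246e-02]), 'joint_vel': array([ 0.0012326 , -0.00112143, -0.00027598,  0.00123077,  0.0007962 ,
        0.00127386]), 'joint_torque': array([-3.35367531e-04, -5.15115988e+01, -3.67305315e+01, -3.70197859e-04,
        1.30731976e-02, -6.92691238e-07]), 'tool_pos': array([0.18624322, 0.64821144, 0.30254605]), 'tcp_rot': array([-0.43801481, -3.1105215 ,  0.00350098]), 'wrist_force': array([ 0.48859254, -0.13956485,  0.40945005]), 'torque': array([-0.02948771, -0.01475798, -0.00181172]), 'grip_force': 0.0, 'width': 0.9965870716407631}
top {'fx': 456.70768879986105, 'fy': 456.70768879986105, 'cx': 312.17392671699105, 'cy': 192.63408410678284, 'R': array([[ 3.14153628e-02, -9.99504681e-01,  1.86236276e-03],
       [-9.95674439e-01, -3.14578691e-02, -8.74231930e-02],
       [ 8.74384766e-02,  8.92124337e-04, -9.96169522e-01]]), 't': array([0.06699796, 0.59910246, 1.14934675])}
side {'fx': 460.4189474371579, 'fy': 460.4189474371579, 'cx': 318.0162726621575, 'cy': 200.60135757259485, 'R': array([[ 0.83191903, -0.55467423,  0.01572316],
       [-0.30602097, -0.48224874, -0.82084549],
       [ 0.46288431,  0.67806537, -0.57093386]]), 't': array([-0.4343774 ,  0.29270088,  0.74257961])}
{'fx': 318.52402921603, 'fy': 318.52402921603, 'cx': 317.49358623784195, 'cy': 198.5757585269778, 'hand_eye': array([[-3.13396929e-04, -9.56664401e-01, -2.91192593e-01,
         7.35946930e-02],
       [ 9.99999951e-01, -3.07400966e-04, -6.63387503e-05,
         8.83755531e-04],
       [-2.60489635e-05, -2.91192599e-01,  9.56664450e-01,
        -6.95986017e-02],
       [ 0.00000000e+00,  0.00000000e+00,  0.00000000e+00,
         1.00000000e+00]])}
```

View pics/top1.png

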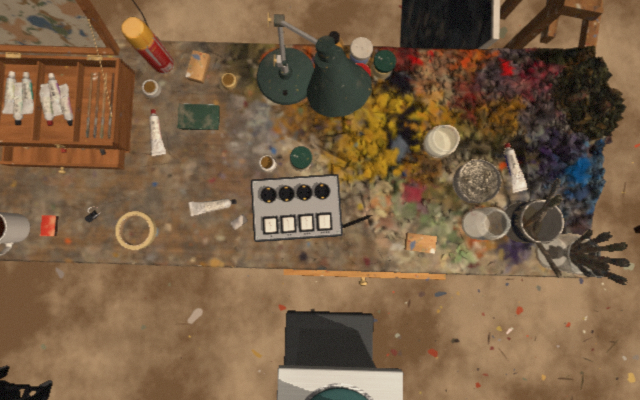

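View pics/side1.png

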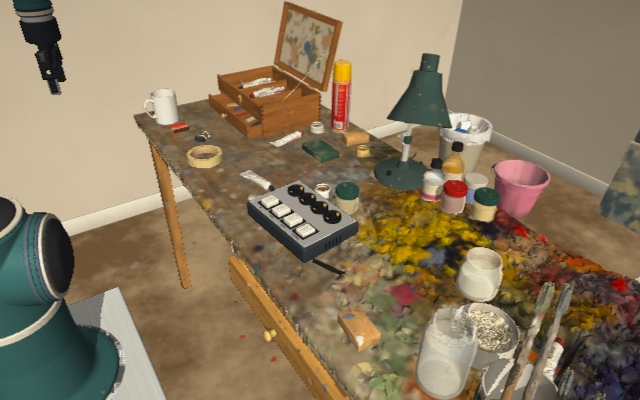

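The top view shows the unit around (297,207), with its keys at about (270,225), (288,224), (306,223) and (324,221). The loose things sit left, right and behind, and the row is free from above. Next I measure the caps.

```bash
cat > h.py <<'E'
import numpy as np, cv2
from workcell import read_state, viewer, bot
from scipy.spatial.transform import Rotation as Ro
def deproj(n,u,v,z=None,d=None):
    c=viewer.camera_params(n); r=np.array([(u-c['cx'])/c['fx'],(v-c['cy'])/c['fy'],1.])
    R,t=c['R'],c['t']
    o=-R.T@t; w=R.T@r
    return o+w*(d if d is not None else (z-o[2])/w[2])
E
python3 - <<'E'
from h import *
p=cv2.imread("pics/top1.png"); D=np.load("pics/top1.npy")
g=p.min(2).astype(int); m=np.zeros(g.shape,np.uint8)
m[208:238,258:338]=(g[208:238,258:338]>200)
n,l,st,c=cv2.connectedComponentsWithStats(m)
C=[]
for i in range(1,n):
    if st[i,4]>40:
        d=np.median(D[l==i]); u,v=c[i]
        P=deproj("top",u,v,z=.06); C.append(P); print(st[i],P,deproj("top",u,v,d=d))
C=np.array(C); C=C[np.argsort(-C[:,1])]
f=np.polyfit(C[:,1],C[:,0],1); print("row yaw",np.arctan2(C[0,0]-C[-1,0],C[0,1]-C[-1,1]),np.diff(C,axis=0), C.mean(0))
s=read_state(); print(Ro.from_rotvec(s['tcp_rot']).as_matrix())
E
```

```text
Traceback (most recent call last):
IndexError: too many indices for array: array is 1-dimensional, but 2 were indexed
```

```bash
python3 - <<'E'
from h import *
p=cv2.imread("pics/top1.png"); D=np.load("pics/top1.npy")
g=p.min(2).astype(int); print(g[212:238:2,260:334:3])
m=np.zeros(g.shape,np.uint8)
m[210:236,260:334]=(g[210:236,260:334]>185)
n,l,st,c=cv2.connectedComponentsWithStats(m)
C=[]
for i in range(1,n):
    if st[i,4]>40:
        d=np.median(D[l==i]); u,v=c[i]
        P=deproj("top",u,v,z=.06); C.append(P); print(st[i],P,deproj("top",u,v,d=d))
C=np.array(C); C=C[np.argsort(-C[:,1])]
print("row yaw",np.arctan2(C[0,0]-C[-1,0],C[0,1]-C[-1,1]),np.diff(C,axis=0), C.mean(0))
s=read_state(); print(Ro.from_rotvec(s['tcp_rot']).as_matrix())
E
```

```text
[[145 144 142 145 144 143 142 141 142 144 141 145 144 142 142 140 141 142
  144 135 103  92  85  81 143]
 [142 143 143 142 140 140 140 136 135 137  92 105 138  81  73  55  44  50
  123  33  47  59  68  62 139]
 [134 111  88  75  72  63 121  49  51  41  53  41 106  25 107 136 151 144
  118  40 175 179 184 163 142]
 [127  32  68  84 114  90  96  40 165 174 177 150 100  34 180 163 190 162
  117  40 181 178 191 170 124]
 [130  44 177 180 188 162  70  41 180 160 190 167  83  37 179 180 188 167
  110  41 186 184 189 159 111]
 [130  43 178 161 188 168 100  45 182 180 193 168  90  36 185 184 192 160
  106  44 185 181 193 165 111]
 [129  44 181 176 190 169  76  39 184 184 190 165  73  36 186 181 192 164
   99  38 185 188 191 167 110]
 [130  44 186 184 189 166  76  40 185 185 193 166  93  41 182 188 194 169
   97  42 177 187 194 174 101]
 [129  49 189 186 192 170  72  43 186 188 194 174  93  52 178 187 183 159
   92  43 119 105  95  82  93]
 [140  53 182 189 194 170  89  52 169 168 128  95  95  62  62  62  49  38
  101  81  60  73  76 105 138]
 [142  58  97  93  84  48  79  57  48  60  62  75 114 123 129 126 122 134
  140 147 125 102  96 120 144]
 [144 101  82 103 129 129 137 137 138 117 101 144 143 144 142 116 138 145
  149 144 136 138 142 148 122]
 [145 144 147 144 131 145 143 145 144 139 136 140 144 146 120 104  93  82
   86  72  61  58  50  50  46]]
[320 216   9  11  63] [0.52186354 0.05243711 0.06      ] [0.521934   0.05235557 0.05713353]
[284 219   9  11  65] [0.51199029 0.1414018  0.06      ] [0.51198796 0.14139448 0.06014701]
[266 220   9  11  62] [0.50759574 0.18567406 0.06      ] [0.50759013 0.18563267 0.06046656]
row yaw -0.10667931887219777 [[ 0.00439455 -0.04427226  0.        ]
 [ 0.00987324 -0.08896469  0.        ]] [0.51381652 0.12650433 0.06      ]
[[-9.61112685e-01  2.76155725e-01 -6.50277609e-04]
 [ 2.76156476e-01  9.61110728e-01 -1.94122736e-03]
 [ 8.89077372e-05 -2.04531662e-03 -9.99997904e-01]]
```

Call:
jog_arm(
  increments=[
    [[-0.6,-0.72,0,0,0,-0.74,-1],[-0.6,-0.72,0,0,0,-0.74,-1],[-0.6,-0.72,0,0,0,-0.74,-1],[-0.6,-0.72,0,0,0,-0.74,-1],[-0.6,-0.72,0,0,0,-0.74,-1]],
  ],
  force=40,
)

```text
time: 0.52
tool_pos: [0.2618, 0.5296, 0.3032]
tcp_rot: [0.176, -3.136, 0.002]
wrist_force: [1.1, 0.6, 0.4]
width: 0.299
grip_force: 0.0
```

```bash
cat >> h.py <<'E'
def togo(P):  # shift still to go to world point P for the tcp, in tool units (30 mm)
    s=read_state(); T=Ro.from_rotvec(s['tcp_rot']).as_matrix()
    print("t",s['time'],"pos",s['tool_pos'],"w",s['width'],"F",s['wrist_force'])
    print("yaw of tool y (deg)",np.degrees(np.arctan2(-T[0,1],T[1,1])),"zaxis",T[:,2])
    print("togo units",T.T@(np.array(P)-s['tool_pos'])/.03)
E
python3 - <<'E'
from h import *
p=cv2.imread("pics/top1.png")
g=p.min(2); m=np.zeros(g.shape,np.uint8)
m[214:234,262:333]=(g[214:234,262:333]>145)
m[:214]=0
n,l,st,c=cv2.connectedComponentsWithStats(m,connectivity=4)
for i in range(1,n):
    if st[i,4]>60: print(st[i],deproj("top",*c[i],z=.06))
togo([.507,.185,.20])
E
```

```text
[319 215  11  13 129] [0.52364499 0.05302962 0.06      ]
[301 216  11  13 127] [0.51949616 0.09774643 0.06      ]
[283 218  11  13 128] [0.51447938 0.14272366 0.06      ]
[265 219  11  13 135] [0.51025148 0.18759658 0.06      ]
t 0.5167 pos [0.26179273 0.5295518  0.30315911] w 0.29876467533098366 F [1.14646588 0.62673092 0.36092737]
yaw of tool y (deg) 6.432550840212838 zaxis [-7.42645869e-04 -1.26030353e-03 -9.99998930e-01]
togo units [ -6.83844003 -12.32444038   3.44703783]
```

Call:
jog_arm(
  increments=[
    [[-0.46,-0.82,0.2,0,0,0,-1],[-0.46,-0.82,0.2,0,0,0,-1],[-0.46,-0.82,0.2,0,0,0,-1],[-0.46,-0.82,0.2,0,0,0,-1],[-0.46,-0.82,0.2,0,0,0,-1]],
  ],
)

```text
time: 0.93
tool_pos: [0.344, 0.4148, 0.2732]
tcp_rot: [0.169, -3.137, 0.001]
wrist_force: [-0.1, 0.5, 0.0]
width: 0.004
grip_force: 0.0
```

Call:
jog_arm(
  increments=[
    [[-0.46,-0.82,0.2,0,0,0,-1],[-0.46,-0.82,0.2,0,0,0,-1],[-0.46,-0.82,0.2,0,0,0,-1],[-0.46,-0.82,0.2,0,0,0,-1],[-0.46,-0.82,0.2,0,0,0,-1]],
  ],
)

```text
time: 1.35
tool_pos: [0.4257, 0.2999, 0.2432]
tcp_rot: [0.169, -3.136, 0.0]
wrist_force: [-0.2, -0.1, -0.4]
width: 0.003
grip_force: 0.0
```

Call:
jog_arm(
  increments=[
    [[-0.46,-0.82,0.2,0,0,0,-1],[-0.46,-0.82,0.2,0,0,0,-1],[-0.46,-0.82,0.2,0,0,0,-1],[-0.46,-0.82,0.2,0,0,0,-1],[-0.46,-0.82,0.2,0,0,0,-1]],
  ],
)

```text
time: 1.77
tool_pos: [0.5076, 0.1851, 0.2132]
tcp_rot: [0.169, -3.136, 0.0]
wrist_force: [1.1, -0.0, 0.2]
width: -0.003
grip_force: 0.0
```

```bash
python3 - <<'E'
from h import *
togo([.5103,.1876,.16])
s=read_state(); p,d=viewer.read_camera("wrist"); cv2.imwrite("pics/wrist1.png",p); np.save("pics/wrist1.npy",d)
np.savez("pics/w1.npz",pos=s['tool_pos'],rot=s['tcp_rot'])
E
```

```text
t 1.7667 pos [0.50755327 0.18510604 0.21318279] w -0.00258918073418766 F [ 1.1204351  -0.03449964  0.18894156]
yaw of tool y (deg) 6.1632167479595035 zaxis [-6.98963247e-04 -1.47949877e-04 -9.99999745e-01]
togo units [-0.10121369  0.07294937  1.77268299]
```

View pics/wrist1.png

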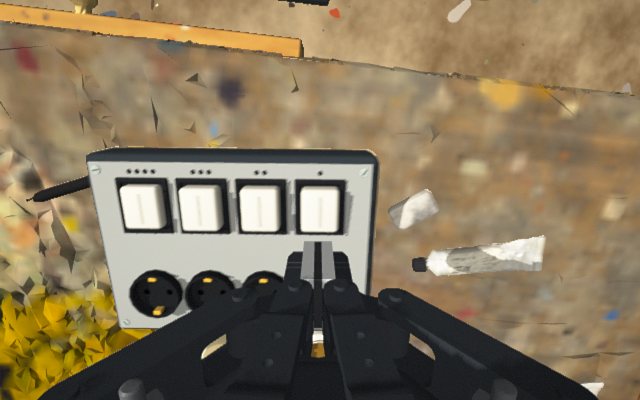

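The wrist view is upside down: key 1 (one dot) is at (320,207), key 2 at (260,207), key 3 at (200,207) and key 4 at (143,207). The closed fingers at (318,260) line up with key 1's column. I'll measure the caps once more from here.

```bash
python3 - <<'E'
from h import *
p=cv2.imread("pics/wrist1.png"); D=np.load("pics/wrist1.npy"); w=np.load("pics/w1.npz"); c=viewer.camera_params("wrist")
T=np.eye(4);T[:3,:3]=Ro.from_rotvec(w['rot']).as_matrix();T[:3,3]=w['pos'];M=T@c['hand_eye']
g=p.min(2); m=np.zeros(g.shape,np.uint8); m[175:240,110:345]=g[175:240,110:345]>205
n,l,st,ce=cv2.connectedComponentsWithStats(m,connectivity=4)
for i in range(1,n):
    if st[i,4]<200: continue
    v,u=np.nonzero((l==i)&(D>0)); d=D[v,u]
    P=(M@np.c_[(u-c['cx'])/c['fx']*d,(v-c['cy'])/c['fy']*d,d,np.ones(len(d))].T)[:3].T
    k=P[P[:,2]>np.median(P[:,2])-.006]
    print(st[i],(k.min(0)+k.max(0))/2,k.mean(0),np.median(k[:,2]))
E
```

```text
[ 120  187   39   41 1339] [0.52505816 0.0515786  0.0544211 ] [0.52387852 0.05317845 0.05617107] 0.05626935772712635
[ 179  188   37   42 1369] [0.51995317 0.09779532 0.05943908] [0.5194772  0.09816749 0.05947758] 0.05949217746162286
[ 240  189   36   42 1404] [0.51565436 0.14251227 0.05889007] [0.51499283 0.14265724 0.05948672] 0.05951363437480876
[ 301  190   36   41 1400] [0.51145466 0.18734262 0.05953121] [0.51076405 0.18718476 0.05946435] 0.059486503164035004
```

All measurements agree: the keys are on a 45 mm pitch at 5.6° yaw, and the fourth (rightmost) key reads 3 mm lower. I'll descend over key 1.

Call:
jog_arm(
  increments=[
    [[-0.12,0.06,0.5,0,0,0,-1],[0,0,0.5,0,0,0,-1],[0,0,0.5,0,0,0,-1],[0,0,0.5,0,0,0,-1],[0,0,0.13,0,0,0,-1]],
  ],
)

```text
time: 2.23
tool_pos: [0.5086, 0.188, 0.147]
tcp_rot: [0.168, -3.132, 0.002]
wrist_force: [-0.2, -0.1, -0.4]
width: -0.004
grip_force: 0.0
```

Call:
jog_arm(
  increments=[
    [[0,0,0.05,0,0,0,-1],[0,0,0.05,0,0,0,-1],[0,0,0.05,0,0,0,-1],[0,0,0,0,0,0,-1],[0,0,0,0,0,0,-1]],
  ],
)

```text
time: 2.65
tool_pos: [0.5111, 0.1889, 0.1463]
tcp_rot: [-0.169, 3.136, 0.001]
wrist_force: [-0.1, 0.1, -0.1]
width: 0.001
grip_force: 0.0
```

Call:
jog_arm(
  increments=[
    [[0,0,0.05,0,0,0,-1],[0,0,0.05,0,0,0,-1],[0,0,0,0,0,0,-1],[0,0,0,0,0,0,-1],[0,0,0,0,0,0,-1]],
  ],
)

```text
time: 3.07
tool_pos: [0.5106, 0.1886, 0.1425]
tcp_rot: [0.169, -3.137, 0.0]
wrist_force: [0.0, -0.2, 0.4]
width: 0.003
grip_force: 0.0
```

Call:
jog_arm(
  increments=[
    [[0,0,0.1,0,0,0,-1],[0,0,0.1,0,0,0,-1],[0,0,0,0,0,0,-1],[0,0,0,0,0,0,-1],[0,0,0,0,0,0,-1]],
  ],
)

```text
time: 3.48
tool_pos: [0.5106, 0.1886, 0.1363]
tcp_rot: [0.169, -3.137, 0.0]
wrist_force: [1.1, -0.0, 0.3]
width: 0.001
grip_force: 0.0
```

Call:
jog_arm(
  increments=[
    [[0,0,0.04,0,0,0,-1],[0,0,0.04,0,0,0,-1],[0,0,0,0,0,0,-1],[0,0,0,0,0,0,-1],[0,0,0,0,0,0,-1]],
  ],
)

```text
time: 3.9
tool_pos: [0.5106, 0.1886, 0.1341]
tcp_rot: [0.169, -3.137, 0.0]
wrist_force: [-0.5, 0.1, 0.4]
width: -0.002
grip_force: 0.0
```

Call:
jog_arm(
  increments=[
    [[0,0,0.03,0,0,0,-1],[0,0,0.02,0,0,0,-1],[0,0,0,0,0,0,-1],[0,0,0,0,0,0,-1],[0,0,0,0,0,0,-1]],
  ],
)

```text
time: 4.32
tool_pos: [0.5107, 0.1887, 0.1327]
tcp_rot: [-0.169, 3.137, 0.0]
wrist_force: [0.2, 0.2, 0.9]
width: 0.004
grip_force: 0.5
```

Call:
jog_arm(
  increments=[
    [[0,0,0.03,0,0,0,-1],[0,0,0,0,0,0,-1],[0,0,0,0,0,0,-1],[0,0,0,0,0,0,-1],[0,0,0,0,0,0,-1]],
  ],
)

```text
time: 4.73
tool_pos: [0.5107, 0.1887, 0.1318]
tcp_rot: [-0.169, 3.137, 0.0]
wrist_force: [-1.1, -0.4, 3.3]
width: 0.0
grip_force: 1.4
```

Key 1 touched at 3.3 N. On to key 2.

Call:
jog_arm(
  increments=[
    [[0,0,-0.2,0,0,0,-1],[0,0,-0.2,0,0,0,-1],[0,-0.77,0,0,0,0,-1],[0,-0.77,0,0,0,0,-1],[0,0,0,0,0,0,-1]],
  ],
)

```text
time: 5.15
tool_pos: [0.5159, 0.1403, 0.1441]
tcp_rot: [-0.167, 3.137, -0.002]
wrist_force: [0.7, 0.4, 0.9]
width: -0.0
grip_force: 0.0
```

Call:
jog_arm(
  increments=[
    [[0,0,0.13,0,0,0,-1],[0,0,0.13,0,0,0,-1],[0,0,0.07,0,0,0,-1],[0,0,0.03,0,0,0,-1],[0,0,0,0,0,0,-1]],
  ],
)

```text
time: 5.57
tool_pos: [0.5152, 0.1432, 0.1325]
tcp_rot: [0.17, -3.136, 0.0]
wrist_force: [-1.7, -0.1, 1.9]
width: 0.002
grip_force: 1.1
```

Call:
jog_arm(
  increments=[
    [[0,0,0.03,0,0,0,-1],[0,0,0,0,0,0,-1],[0,0,0,0,0,0,-1],[0,0,0,0,0,0,-1],[0,0,0,0,0,0,-1]],
  ],
)

```text
time: 5.98
tool_pos: [0.5157, 0.1429, 0.1321]
tcp_rot: [-0.169, 3.137, 0.0]
wrist_force: [-1.9, 1.1, 2.2]
width: 0.003
grip_force: 1.2
```

Call:
jog_arm(
  increments=[
    [[0,0,-0.2,0,0,0,-1],[0,0,-0.2,0,0,0,-1],[0,-0.75,0,0,0,0,-1],[0,-0.75,0,0,0,0,-1],[0,0,0,0,0,0,-1]],
  ],
)

```text
time: 6.4
tool_pos: [0.5213, 0.0955, 0.1448]
tcp_rot: [-0.167, 3.135, -0.002]
wrist_force: [0.2, -0.2, -0.5]
width: -0.003
grip_force: 0.0
```

Call:
jog_arm(
  increments=[
    [[0,0,0.13,0,0,0,-1],[0,0,0.13,0,0,0,-1],[0,0,0.07,0,0,0,-1],[0,0,0.06,0,0,0,-1],[0,0,0,0,0,0,-1]],
  ],
)

```text
time: 6.82
tool_pos: [0.5201, 0.0985, 0.1319]
tcp_rot: [0.17, -3.136, 0.0]
wrist_force: [-0.3, -0.5, 2.3]
width: 0.003
grip_force: 1.2
```

Call:
jog_arm(
  increments=[
    [[0,0,0.02,0,0,0,-1],[0,0,0,0,0,0,-1],[0,0,-0.22,0,0,0,-1],[0,0,-0.2,0,0,0,-1],[0,-0.75,0,0,0,0,-1]],
  ],
)

```text
time: 7.23
tool_pos: [0.524, 0.0778, 0.1461]
tcp_rot: [-0.173, 3.133, 0.002]
wrist_force: [0.5, 0.4, -0.6]
width: -0.001
grip_force: 0.0
```

Call:
jog_arm(
  increments=[
    [[0,-0.75,0,0,0,0,-1],[0,0,0.1,0,0,0,-1],[0,0,0.15,0,0,0,-1],[0,0,0.14,0,0,0,-1],[0,0,0,0,0,0,-1]],
  ],
)

```text
time: 7.65
tool_pos: [0.5245, 0.0537, 0.1315]
tcp_rot: [0.169, -3.135, -0.0]
wrist_force: [-0.3, -0.4, -0.8]
width: -0.001
grip_force: 0.0
```

Call:
jog_arm(
  increments=[
    [[0,0,0.05,0,0,0,-1],[0,0,0.03,0,0,0,-1],[0,0,0,0,0,0,-1],[0,0,0,0,0,0,-1],[0,0,0,0,0,0,-1]],
  ],
)

```text
time: 8.07
tool_pos: [0.5254, 0.0535, 0.1303]
tcp_rot: [-0.17, 3.137, 0.0]
wrist_force: [0.1, 0.8, 0.2]
width: -0.001
grip_force: 0.0
```

Call:
jog_arm(
  increments=[
    [[0,0,0.04,0,0,0,-1],[0,0,0,0,0,0,-1],[0,0,0,0,0,0,-1],[0,0,0,0,0,0,-1],[0,0,0,0,0,0,-1]],
  ],
)

```text
time: 8.48
tool_pos: [0.5256, 0.0533, 0.1293]
tcp_rot: [-0.169, 3.136, 0.0]
wrist_force: [-0.6, 0.5, 3.4]
width: 0.002
grip_force: 1.4
```

Key 4 was touched at 3.4 N, 3 mm lower than the others, so it is the latched one. I'll lift briefly, then press it fully in.

Call:
jog_arm(
  increments=[
    [[0,0,-0.2,0,0,0,-1],[0,0,0,0,0,0,-1],[0,0,0.14,0,0,0,-1],[0,0,0.14,0,0,0,-1],[0,0,0.06,0,0,0,-1]],
  ],
)

```text
time: 8.9
tool_pos: [0.5259, 0.0532, 0.1249]
tcp_rot: [-0.169, 3.136, -0.0]
wrist_force: [-1.2, -0.5, 6.4]
width: -0.001
grip_force: 3.2
```

Call:
jog_arm(
  increments=[
    [[0,0,0.04,0,0,0,-1],[0,0,0,0,0,0,-1],[0,0,0,0,0,0,-1],[0,0,0,0,0,0,-1],[0,0,0,0,0,0,-1]],
  ],
)

```text
time: 9.32
tool_pos: [0.5259, 0.0532, 0.1246]
tcp_rot: [-0.169, 3.136, -0.0]
wrist_force: [-2.0, -0.9, 9.3]
width: -0.0
grip_force: 4.7
```

Call:
jog_arm(
  increments=[
    [[0,0,0.06,0,0,0,-1],[0,0,0,0,0,0,-1],[0,0,0,0,0,0,-1],[0,0,0,0,0,0,-1],[0,0,0,0,0,0,-1]],
  ],
)

```text
time: 9.73
tool_pos: [0.5261, 0.0532, 0.1245]
tcp_rot: [-0.169, 3.136, -0.0]
wrist_force: [-7.1, -0.7, 20.3]
width: -0.0
grip_force: 10.5
```

Call:
jog_arm(
  increments=[
    [[0,0,-0.6,0,0,0,-1],[0,0,-0.8,0,0,0,-1],[0,0.8,-0.8,0,0,0,-1],[0,0.9,-0.5,0,0,0,-1],[0,0.9,0,0,0,0,-1]],
  ],
)

```text
time: 10.15
tool_pos: [0.5189, 0.1315, 0.2064]
tcp_rot: [-0.166, 3.131, 0.001]
wrist_force: [1.3, 0.7, -0.0]
width: -0.001
grip_force: 0.0
```

Call:
jog_arm(
  increments=[
    [[0,0.9,0,0,0,0,-1],[0,0.9,0,0,0,0,-1],[0,0,0,0,0,0,-1],[0,0,0,0,0,0,-1],[0,0,0,0,0,0,-1]],
  ],
)

```text
time: 10.57
tool_pos: [0.5106, 0.1841, 0.2019]
tcp_rot: [0.17, -3.135, 0.002]
wrist_force: [0.2, -0.7, 0.1]
width: -0.001
grip_force: 0.0
```

```bash
cat > m.py <<'E'
from h import *
s=read_state(); p,D=viewer.read_camera("wrist"); cv2.imwrite("pics/wrist2.png",p)
c=viewer.camera_params("wrist")
T=np.eye(4);T[:3,:3]=Ro.from_rotvec(s['tcp_rot']).as_matrix();T[:3,3]=s['tool_pos'];M=T@c['hand_eye']
print(s['tool_pos'])
v,u=np.mgrid[:400,:640]; P=np.einsum('ij,jhw->hwi',M[:3],np.stack([(u-c['cx'])/c['fx']*D,(v-c['cy'])/c['fy']*D,D,np.ones_like(D)]))
for k in ([.511,.1873],[.5152,.1425],[.5197,.098],[.5242,.0533]):
    q=P[(np.hypot(P[...,0]-k[0],P[...,1]-k[1])<.01)&(D>0)&(P[...,2]<.08)]; print(k,len(q),np.median(q[:,2]) if len(q) else None)
E
python3 m.py
```

```text
[0.51060822 0.1840764  0.2019087 ]
[0.511, 0.1873] 596 0.05958906932718731
[0.5152, 0.1425] 591 0.059696603080421046
[0.5197, 0.098] 595 0.05961230270694179
[0.5242, 0.0533] 597 0.05963089644312761
```

All four caps now stand at the same height, and the gripper is clear of everything.

```bash
python3 -c "
from workcell import bot
print(bot.finish_job())"
```

```text
the job is handed in; nothing more can be done
None
```

I tapped all four keys lightly from left to right, found the rightmost one latched, and pressed it fully in so that it sprang up; the wrist camera then showed all four caps level (59.6–59.7 mm), and the job is handed in (no verdict was returned).

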